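# Refit the length stop's clamp bolt

### The arm

A 6-joint arm with a two-finger parallel gripper is mounted at the origin on a cart in front of the work surface, level with it; the furniture and walls round the work are solid. World frame = base frame: x ahead of the robot, y to its left, z up, the work surface at z = 0. Lengths are in mm, angles in rad, forces in N, time in s.
With the tool pointing down it reaches from about 275 to 750 mm from the base axis. Payload 10.2 kg.
Tool frame: the origin (TCP) lies at the very end of the fingers, on their centre line; the grasp point (between the pads) lies 19 mm behind it; z points along the fingers, y is the line along which they close (so a half turn about z gives the same grasp; the last joint's range is limited). The gripper opens to 85 mm and grips with 20 to 120 N. Pads are 22 mm wide; open, the fingers measure 114 mm over their backs; the gripper's body (76 mm by 85 mm) begins 54 mm behind the grasp point. The pads swing forward as they close: fully open they stand 13 mm farther back than shut.
Start: joints at [-1.394, 0.313, 1.498, -0, 1.331, -0.223], TCP at [204.336, -483.609, 231.294] pointing down, gripper open.
Joint ranges: [-2.94, 2.94], [-0.97, 2.17], [0.19, 2.56], [-1.23, 4.37], [0.02, 3.11], [-2.88, 2.88]. Speed limits (rad/s): [2.39, 2.39, 3.01, 3.14, 3.14, 3.14].

### API

Orientations are given as a unit quaternion [w, x, y, z].
In Python, from rig import telemetry, optics, ctrl gives the robot as it stands.
- The arm moves only by the tool servo_tool, never from a script. Its argument "deltas" is a list of rows, each a list of 3 entries, a list of its own where there are three numbers: the shift along the tool's x, y, z in units of 20 cm (1.0 is 20 cm), then the turn, a rotation vector about the tool's x, y, z in units of 90 degrees (1.0 is 90 degrees), then the opening, from 0 (shut) to 1 (fully open). A call has 1 to 8 rows; each row shifts and turns the commanded pose from where the row before left it, along the tool's axes as they then stand; what a row does not reach is not made up. A row lasts 1/10 s, in which the tool goes at most 50 mm and 8.59 degrees, less where a joint would pass 70% of its speed; a pose out of reach is approached as far as the arm can. A call with a number of a shift or a turn outside -1 to 1 is refused whole. A call with a gripper value outside its range is refused whole. The fingers move at their own pace and stop on an object; "squeeze" is the grip in N (left out, the last holds). Time passes only in rows, so rows that do not move let the fingers close. It gives the time, the measured TCP pose, the force, the opening and the grip force at its end, in the units of the state.
- telemetry.sense(): the state, without advancing time (a new reading comes with each control period).
- optics.capture(name): name is "scene" or "top" or "wrist"; returns the picture (480x640x3 uint8, blue, green, red); there is no depth.
- optics.camera_model(name): a dict with "vfov" (degrees; the focal length in pixels is half the picture's height over the tangent of half this angle, whatever the lens; pixels are square), "cx", "cy" (the principal point, pixels), "dist" ([k1, k2, p1, p2, k3] as OpenCV has them; the pictures are not rectified), "R" (3x3) and "t" (3): a world point X has camera coordinates R X + t; the wrist camera has in their place "mount" (4x4, takes a point from camera to tool coordinates, whose origin is the TCP and whose axes are the flange's). Camera axes: x right, y down, z forward; pixel columns grow to the right and rows downward; lengths in mm; the calibration is good to about 2 mm. A picture is of the moment at which its call begins: read the wrist's pose just before it. camera_model takes no time and is no camera call.
- ctrl.finish_job(): hands the job in; it is judged then, once.
The state is a dict: "time_s": time; "joints": joint angles; "dq": joint speeds; "tau": joint torques, N m; "eef_pos": TCP position; "ee_rot": TCP orientation; "force": force on the tool from outside, world axes, zero at the start; "wrist_torque": the same for the moment, N m; "grip_width": opening from 0.0 (shut) to 1.0 (fully open); "grip_force": force on a finger pad.
Only numpy, scipy, OpenCV 4.12 (cv2) and the standard library are available. Lean on these libraries where they do the work, as an engineer would, in place of code of your own. Each camera call takes 0.05 s, during which the arm holds its last target. There are 200 camera calls.

### The job

The clamp bolt of the saw's length stop has been taken out and stands in the wooden block. Put it down the deep slotted well of the stop post, feel for the T-nut that floats somewhere in the track below, start the thread upright and without forcing it, and screw the bolt fully home until its collar is tight on the post. Leave the things round about where they are.

Things in the scene. Friction and masses are not known exactly. Their poses are not given: they have to be found in the camera images.
- clamp_bolt: Clamp bolt, 150 mm long, about 0.35 kg, standing tip down in the larger hole of the wooden block. Origin: centre of its tip, z up its axis to the knob. From the tip: tapered pilot point, 11 to 15 mm thick, to 8 mm; two-start right-hand thread, 24 mm outside, 16 mm core, to 36 mm; plain 24 mm shank, 42 to 104 mm; collar; knob. In the nut, clockwise from above takes it down 20 mm a turn
- bolt_collar (a point): Centre of the underside of the bolt's steel collar, 104 mm above its tip. The collar is 52 mm across and 5 mm thick. After it meets the post the thread has about 1.3 mm of end play: up to 0.5 rad more turning makes it tight, felt as a sharp rise of the turning moment above 0.3 N m (running down takes about 0.1 N m)
- bolt_knob (a point): Middle of the bolt's black fluted round knob, 131 mm above its tip: 44 mm across, 112 to 150 mm above the tip; can be gripped at any angle
- bolt_block: Fixed wooden block, 70 x 150 (its y) x 50 mm. Origin: centre of its underside, on the bench. The bolt stands in a 28 mm hole, 44 mm deep, at y -30 mm, its tip 6 mm over the bench; at y +45 mm an allen key sticks up to 120 mm, its short arm pointing 42 mm to +x
- length_stop: Fixed aluminium T-track, 50 mm wide, 264 mm long (its y), 42 mm high, with the stop post on its middle. Origin: centre of its underside, on the bench. A steel T-nut floats in it under the post (see well_bottom)
- stop_post: Fixed grey cast stop post on the track, 58 mm (x) x 78 mm (y), its flat top 112 mm over the bench. Origin and axes: those of the track. A steel stop plate on its -x side reaches 63 mm from the middle and 88 mm up
- well_mouth (a point): Centre of the mouth of the post's well, in the top face, 112 mm over the bench. The well is a slot with round ends, 29 mm wide (x) and 46 mm long (y of the track), straight down to the nut 78 mm below
- well_bottom (a point): Middle of the well's bottom, 34 mm over the bench, level with the T-nut's flat top. The nut's threaded hole (27 mm bore, 32 mm countersink) lies on the centre line at an unknown place within 10 mm either way along y; the nut slides along y against 0.4 N. Tip over the bench: off the hole 29 to 34 mm, caught in the countersink 23 to 26, resting on the nut's thread 12 to 23, fully home 8
- offcut_board: Bystander: pine offcut, 45 x 95 x 22 mm, loose; origin: centre of its underside
- oil_can: Bystander: oil can with a curved spout, 68 x 81 x 167 mm, loose; origin: centre of its underside
- grease_tub: Bystander: round tub with a black lid, 70 mm wide, 50 mm high, loose; origin: centre of its underside
- bolt_thread (a point): Point on the bolt's axis 22 mm above its tip, mid thread. Resting on the nut's thread the bolt is loose and leans if let go. Turned back (anticlockwise) it rises up to 23 mm tip height and, as the thread starts pass each other (every half turn), drops some 8 mm; from there clockwise it catches soon. Not caught until its tip is about 12 mm over the bench; caught, it stands by itself

How it is judged:
By the outcome, as a careful person would: the job done as asked, in the order asked, and still so for the second after the job is handed in, with the robot touching nothing.
It also fails if it takes over 67 s, if anything falls off the work surface, if the arm or the gripper's body presses on something with over 40 N, if the wrist force passes 120 N, or if a joint passes its speed limit or range.

## Working session

There is one attempt and no reset: what is moved stays moved. The work goes in short steps, Python scripts to look and compute and a tool call to move; the robot and the scene stay as the last step left them, time stands still between calls to the robot, and variables do not carry over. Pictures are saved under pics/ and viewed, at most 10 in all, crops included, and the job is handed in when it is done.

Besides the shell and the picture viewer there is one more tool, called after "Request:" in YAML: its name, and indented under it one key for each argument. servo_tool: Moves the arm, as the interface text tells. Its arguments: {"type":"object","properties":{"deltas":{"type":"array"},"squeeze":{"type":"number"}},"required":["deltas"]}

```bash
ls; mkdir -p pics; python3 - <<'E'
from rig import telemetry, optics
import cv2
s=telemetry.sense(); print(s)
for n in("scene","top"):
    cv2.imwrite(f"pics/{n}0.png",optics.capture(n)); print(n,optics.camera_model(n))
print(optics.camera_model("wrist"))
E
```

```text
pics
{'time_s': 0.0, 'joints': array([-1.39443272e+00,  3.13485999e-01,  1.49842223e+00, -1.06661294e-05,
        1.33099293e+00, -2.23385757e-01]), 'dq': array([0.00027609, 0.0012928 , 0.00099271, 0.0010091 , 0.00012416,
       0.00032383]), 'tau': array([ 6.92815320e-04, -4.12262821e+01, -2.59744620e+01, -1.42637005e-04,
        4.15939852e-03, -4.81698095e-06]), 'eef_pos': array([ 204.27178463, -483.35959793,  230.72224555]), 'ee_rot': array([-6.54189337e-04,  9.80091005e-01,  1.98547713e-01,  1.02024684e-05]), 'force': array([-0.2478749 , -0.16543147, -0.12422617]), 'wrist_torque': array([ 0.01798233,  0.02407102, -0.00723118]), 'grip_force': 0.0, 'grip_width': 0.9993562794646058}
scene {'vfov': 48.75720075379994, 'cx': 325.48518398758347, 'cy': 242.73236253673372, 'dist': array([0.01531119, 0.        , 0.        , 0.        , 0.        ]), 'R': array([[-0.90095131, -0.43363818, -0.01564187],
       [-0.3269783 ,  0.70216362, -0.63249619],
       [ 0.28525765, -0.56473372, -0.77440551]]), 't': array([ 522.04407982,  231.55750942, 1212.48399985])}
top {'vfov': 51.812615877625376, 
[... 151 characters left out ...]
79, -0.99952149, -0.02334317],
       [-0.99875   ,  0.0213348 , -0.04520249],
       [ 0.04567889,  0.02239661, -0.99870508]]), 't': array([  53.99384624,  547.53668426, 1103.06438016])}
{'vfov': 67.89020514205114, 'cx': 323.68953515504006, 'cy': 234.77372159420202, 'dist': array([-0.00477717,  0.        ,  0.        ,  0.        ,  0.        ]), 'mount': array([[ 8.07006185e-05, -9.55448946e-01, -2.95156409e-01,
         7.51693210e+01],
       [ 9.99999919e-01,  1.93824774e-04, -3.54012519e-04,
        -7.79676662e-01],
       [ 3.95449512e-04, -2.95156356e-01,  9.55448884e-01,
        -1.43396920e+02],
       [ 0.00000000e+00,  0.00000000e+00,  0.00000000e+00,
         1.00000000e+00]])}
```

View pics/scene0.png

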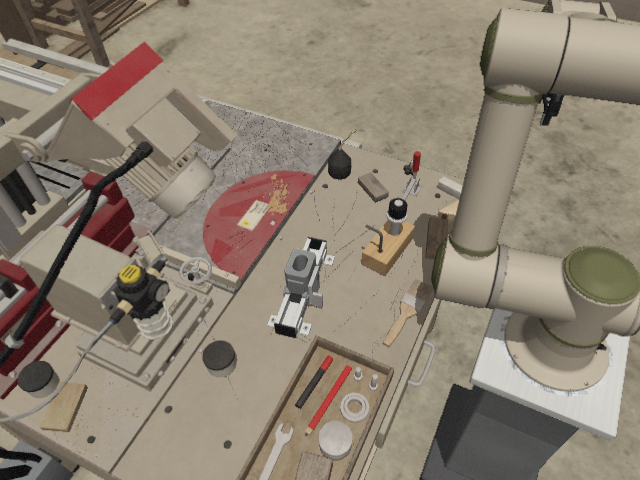

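View pics/top0.png

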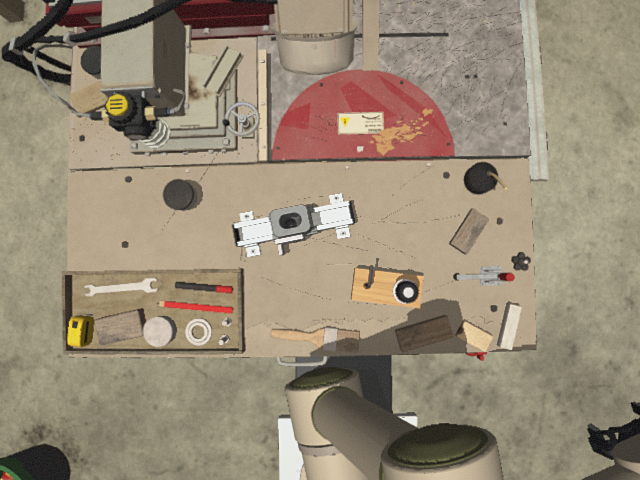

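Scene view: knob at about (398,207), post well at (299,262). Top view: knob at (405,291), well at (291,221), track running from (237,235) to (354,211), allen key at (374,275).

```bash
cat > h.py <<'E'
import numpy as np, cv2
from scipy.spatial.transform import Rotation as Ro
from rig import telemetry, optics
def cam(n, s=None):
    m=optics.camera_model(n); f=240/np.tan(np.radians(m["vfov"]/2))
    K=np.array([[f,0,m["cx"]],[0,f,m["cy"]],[0,0,1]])
    if n=="wrist":
        q=s["ee_rot"]; T=np.eye(4); T[:3,:3]=Ro.from_quat([q[1],q[2],q[3],q[0]]).as_matrix(); T[:3,3]=s["eef_pos"]
        W=np.linalg.inv(T@m["mount"]); R,t=W[:3,:3],W[:3,3]
    else: R,t=m["R"],m["t"]
    return K,m["dist"],R,t
def ray(c,uv):
    K,d,R,t=c; p=cv2.undistortPoints(np.array([[uv]],float),K,d)[0,0]
    v=R.T@np.array([p[0],p[1],1]); return -R.T@t, v/np.linalg.norm(v)
def onz(c,uv,z):
    o,v=ray(c,uv); return o+v*(z-o[2])/v[2]
def tri(rs):
    A=sum(np.eye(3)-np.outer(v,v) for o,v in rs); b=sum((np.eye(3)-np.outer(v,v))@o for o,v in rs)
    X=np.linalg.solve(A,b); return X,[np.linalg.norm(np.cross(X-o,v)) for o,v in rs]
def proj(c,X):
    K,d,R,t=c; return cv2.projectPoints(np.array([X],float),cv2.Rodrigues(R)[0],t,K,d)[0][0,0]
E
python3 - <<'E'
from h import *
for n,boxes in (("top",((385,270,430,310),(262,200,322,245))),("scene",((380,190,420,235),(275,240,335,300)))):
    im=cv2.imread(f"pics/{n}0.png")
    for (a,b,c,d) in boxes:
        g=cv2.cvtColor(im[b:d,a:c],cv2.COLOR_BGR2GRAY)
        m=(g<70).astype(np.uint8)
        for k in cv2.findContours(m,cv2.RETR_EXTERNAL,cv2.CHAIN_APPROX_NONE)[0]:
            if len(k)>12:
                x,y,w,h=cv2.boundingRect(k); M=cv2.minAreaRect(k); print(n,x+a,y+b,w,h,np.round([M[0][0]+a,M[0][1]+b],1),np.round(M[1],1),M[2])
ims=[]
for n,(a,b,c,d) in (("top",(225,195,365,255)),("top",(345,255,435,315)),("scene",(270,235,340,305)),("scene",(360,190,430,260))):
    im=cv2.imread(f"pics/{n}0.png")[b:d,a:c]; ims.append(cv2.resize(im,(400,300) if 0 else (int(280*(c-a)/(d-b))if (c-a)/(d-b)<1.4 else 395,280),interpolation=cv2.INTER_CUBIC))
W=800;o=np.zeros((570,W,3),np.uint8);y=0
pos=[(0,0),(400,0),(0,285),(400,285)]
for i,(px,py) in zip(ims,pos): o[py:py+i.shape[0],px:px+min(i.shape[1],W-px)]=i[:,:W-px]
cv2.imwrite("pics/crops.png",o)
E
```

```text
top 396 281 22 22 [406.5 291.5] [21. 21.] 90.0
top 302 226 12 11 [308.3 230.8] [ 4.2 13.1] 54.46232223510742
top 280 213 20 16 [289.6 220.4] [13.8 20.3] 77.47119140625
scene 388 198 19 21 [397. 208.] [18. 20.] 0.0
scene 289 292 13 8 [295.  295.5] [12.  7.] 0.0
scene 317 273 2 7 [317.5 276. ] [6. 1.] 90.0
scene 308 260 8 20 [311.7 269.6] [ 2.9 19.5] 20.556045532226562
scene 293 259 4 11 [294.5 264. ] [ 3. 10.] 0.0
scene 309 240 13 10 [315.  243.5] [10.7 10. ] 15.94539737701416
```

View pics/crops.png

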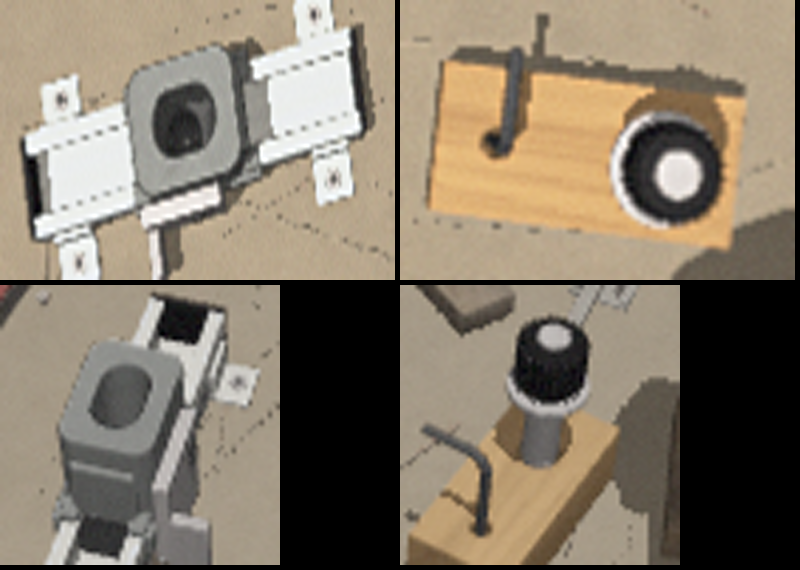

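```bash
python3 - <<'E'
from h import *
T,S=cam("top"),cam("scene")
for nm,a,b in (("knobtop",(408.3,292.5),(398.8,203)),("well",(290.2,220.5),(300.2,263.2))):
    X,e=tri([ray(T,a),ray(S,b)]); print(nm,X.round(1),np.round(e,1))
w=onz(T,(290.2,220.5),112); k=onz(T,(408.3,292.5),156); print(w,k, onz(S,(300.2,263.2),112),onz(S,(398.8,203),156))
l=onz(T,(235.6,235.7),42); r=onz(T,(351.5,212),42); d=l-r; print(l,r,np.linalg.norm(d),"track y dir",np.degrees(np.arctan2(d[1],d[0])),(l+r)/2)
bl=[onz(T,(345+x/4.39,255+y/4.67),50) for x,y in ((445,60-0),(745,95),(730,248),(430,208))] if 0 else [onz(T,(345+(x-400)/4.39,255+y/4.67),50) for x,y in ((445,60),(745,95),(730,248),(430,208))]
print(np.round(bl,1))
E
```

```text
knobtop [ 439.4 -123.2  154.8] [1. 1.]
well [590.6 110.7 108.4] [0.8 0.8]
[590.99813347 110.64650418 112.        ] [ 440.34718802 -122.63870084  156.        ] [588.37602489 112.79046946 112.        ] [ 438.20188585 -122.53450217  156.        ]
[566.47819405 239.18179165  42.        ] [613.20049955 -18.64812701  42.        ] 262.0290838608324 track y dir 100.2713152170532 [589.8393468  110.26683232  42.        ]
[[ 490.1  -23.8   50. ]
 [ 470.6 -172.2   50. ]
 [ 399.6 -163.    50. ]
 [ 421.5  -14.8   50. ]]
```

Crops: the well is centred at top (290.2,220.5) and scene (300.2,263.2). The knob cap is at top (408.3,292.5) and scene (398.8,203). Two-view heights of 155 and 108 mm agree with the text's 156 and 112, so I'm moving above the bolt.

Request:
servo_tool:
  deltas:
    - [[0.199,-0.134,0],[0,0,0],1]
    - [[0.199,-0.134,0],[0,0,0],1]
    - [[0.199,-0.134,0],[0,0,0],1]
    - [[0.199,-0.134,0],[0,0,0],1]
    - [[0.199,-0.134,0],[0,0,0],1]
    - [[0.199,-0.134,0],[0,0,0],1]
    - [[0.199,-0.134,0],[0,0,0],1]
    - [[0.199,-0.134,0],[0,0,0],1]

```text
time_s: 0.9
eef_pos: [414.8, -160.3, 231.2]
ee_rot: [-0.0, 0.98, 0.198, -0.0]
force: [0.8, -0.4, 0.4]
grip_width: 1.0
grip_force: 0.0
```

Request:
servo_tool:
  deltas:
    - [[0.199,-0.134,0],[0,0,0],1]
    - [[0,0,0],[0,0,-0.095],1]
    - [[0,0,0],[0,0,-0.095],1]
    - [[0,0,0],[0,0,-0.095],1]
    - [[0,0,0],[0,0,-0.095],1]
    - [[0,0,0],[0,0,-0.095],1]
    - [[0,0,0],[0,0,-0.095],1]
    - [[0,0,0],[0,0,0],1]

```text
time_s: 1.7
eef_pos: [440.3, -121.9, 231.0]
ee_rot: [-0.0, 0.797, 0.604, -0.0]
force: [-0.5, 0.1, -0.4]
grip_width: 1.0
grip_force: 0.0
```

```bash
python3 - <<'E'
from h import *
s=telemetry.sense(); print(s); im=optics.capture("wrist"); cv2.imwrite("pics/w1.png",im)
C=cam("wrist",s); q=s["ee_rot"]; print(Ro.from_quat([q[1],q[2],q[3],q[0]]).as_matrix().round(4))
print(proj(C,(439.5,-123,156)),proj(C,(441,-123,50)))
np.save("w1.npy",np.array([*s["eef_pos"],*q]))
E
```

```text
{'time_s': 1.7, 'joints': array([-5.27564588e-01,  1.62499422e-01,  1.69030739e+00, -2.82803035e-06,
        1.28943497e+00, -2.53260156e-01]), 'dq': array([ 0.00028109,  0.00069703, -0.00191876, -0.00245821,  0.00068708,
        0.15953393]), 'tau': array([ 1.31512855e-02, -3.36081648e+01, -2.55993551e+01, -2.11850594e-03,
        1.58235849e-03, -1.59444217e+00]), 'eef_pos': array([ 440.26793756, -121.92207553,  231.03937385]), 'ee_rot': array([-2.99050601e-04,  7.97143823e-01,  6.03789384e-01, -1.26144343e-04]), 'force': array([-0.53927591,  0.13683206, -0.44115995]), 'wrist_torque': array([ 0.01675482,  0.00506631, -0.05578128]), 'grip_force': 0.0, 'grip_width': 1.0000511552663864}
[[ 2.709e-01  9.626e-01 -6.000e-04]
 [ 9.626e-01 -2.709e-01  3.000e-04]
 [ 2.000e-04 -6.000e-04 -1.000e+00]]
[324.04753188 249.02851276] [325.68424819 210.83387779]
```

View pics/w1.png

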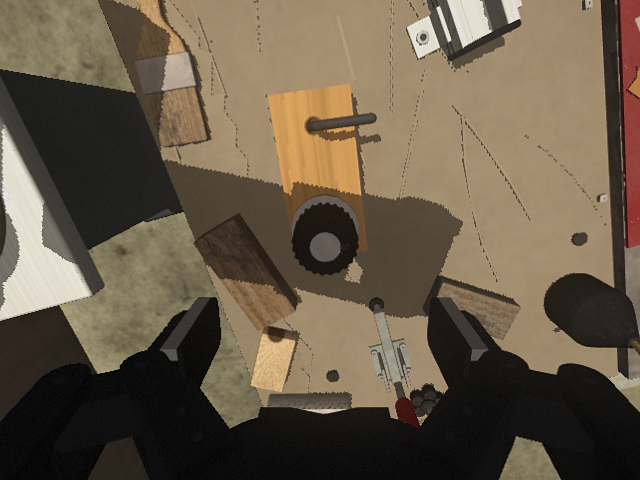

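Wrist view: the knob cap is at (325,246), against a prediction of (324,249), and the gripper is centred over it. The allen key at (310-375,120) is clear. Descending to grip.

Request:
servo_tool:
  deltas:
    - [[0.003,0,0.2],[0,0,0],1]
    - [[0,0,0.2],[0,0,0],1]
    - [[0,0,0.15],[0,0,0],1]
    - [[0,0,0],[0,0,0],1]
    - [[0,0,0],[0,0,0],0]
    - [[0,0,0],[0,0,0],0]
    - [[0,0,0],[0,0,0],0]
    - [[0,0,0],[0,0,0],0]
  squeeze: 60

```text
time_s: 2.55
eef_pos: [441.3, -121.8, 123.0]
ee_rot: [0.001, 0.798, 0.603, 0.001]
force: [-1.2, 0.8, 7.4]
grip_width: 0.499
grip_force: 59.7
```

Request:
servo_tool:
  deltas:
    - [[0,0,0],[0,0,0],0]
    - [[0,0,0],[0,0,0],0]
    - [[0,0,0],[0,0,0],0]

```text
time_s: 2.85
eef_pos: [441.3, -121.8, 123.0]
ee_rot: [0.001, 0.798, 0.603, 0.001]
force: [-1.7, 0.7, 7.0]
grip_width: 0.496
grip_force: 59.7
```

Request:
servo_tool:
  deltas:
    - [[0,0,-0.1],[0,0,0],0]
    - [[0,0,-0.175],[0,0,0],0]
    - [[0,0,-0.175],[0,0,0],0]
    - [[0,0,-0.175],[0,0,0],0]
    - [[0.22,0.067,0],[0,0,0],0]
    - [[0.22,0.067,0],[0,0,0],0]
    - [[0.22,0.067,0],[0,0,0],0]
    - [[0.22,0.067,0],[0,0,0],0]

```text
time_s: 3.65
eef_pos: [540.6, 35.1, 246.9]
ee_rot: [0.0, 0.798, 0.603, 0.0]
force: [0.6, -0.8, -2.8]
grip_width: 0.501
grip_force: 63.1
```

Request:
servo_tool:
  deltas:
    - [[0,0,0],[0,0,0],0]
    - [[0,0,0],[0,0,0],0]

```text
time_s: 3.85
eef_pos: [539.9, 34.0, 246.3]
ee_rot: [-0.0, 0.797, 0.604, -0.0]
force: [-0.1, 0.3, -3.2]
grip_width: 0.5
grip_force: 62.9
```

```bash
python3 - <<'E'
from h import *
s=telemetry.sense(); print(s["eef_pos"],s["joints"],s["force"],s["grip_force"],s["dq"].round(3)); im=optics.capture("wrist"); cv2.imwrite("pics/w2.png",im)
C=cam("wrist",s); print(proj(C,(590.6,110.7,112)))
np.save("w2.npy",np.array([*s["eef_pos"],*s["ee_rot"]]))
for n in ("top","scene"): cv2.imwrite(f"pics/{n}2.png",optics.capture(n))
E
```

```text
[539.91700989  34.01295505 246.25511325] [-1.53608317e-01  3.38244556e-01  1.42361384e+00 -3.09384148e-04
  1.38030575e+00  1.20650842e-01] [-0.11602505  0.31352913 -3.21227116] 62.935423851013184 [-0.04  -0.019  0.021 -0.003 -0.003 -0.007]
[362.88954022 108.08921355]
```

View pics/w2.png

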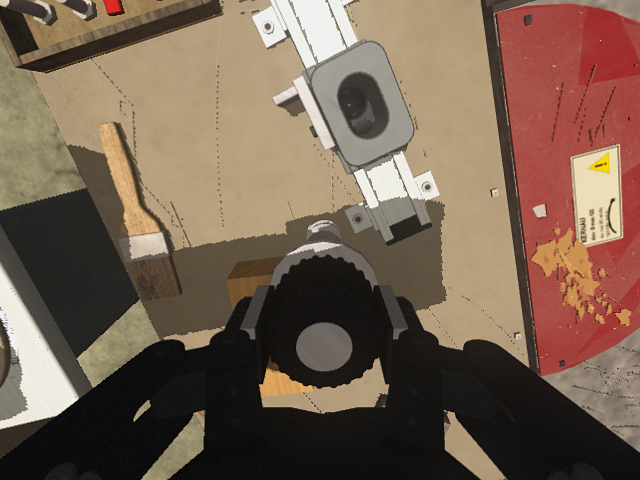

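Wrist view: the mouth centre is near (362,106), against a prediction of (363,108). The bolt is in the fingers with its tip showing near (321,226). Next I'll refine both.

```bash
python3 - <<'E'
from h import *
p=np.load("w2.npy"); s=dict(eef_pos=p[:3],ee_rot=p[3:]); C=cam("wrist",s)
print("tip pred",proj(C,p[:3]-[0,0,117]),"thread",proj(C,p[:3]-[0,0,95]),"collar low",proj(C,p[:3]-[0,0,13]),"knobtop",proj(C,p[:3]+[0,0,33]))
im=cv2.imread("pics/w2.png"); g=cv2.cvtColor(im,cv2.COLOR_BGR2GRAY)
m=np.zeros_like(g); m[60:150,325:400]=(g[60:150,325:400]<85)
k=max(cv2.findContours(m,cv2.RETR_EXTERNAL,cv2.CHAIN_APPROX_NONE)[0],key=len); print(cv2.minAreaRect(k),cv2.fitEllipse(k), cv2.contourArea(k))
(cx,cy),(w,h),a=cv2.minAreaRect(k)
T,S=cam("top"),cam("scene")
X,e=tri([ray(C,(cx,cy)),ray(T,(290.2,220.5)),ray(S,(300.2,263.2))]); print(X.round(1),np.round(e,1), onz(C,(cx,cy),112).round(1))
bx=[onz(C,q,112) for q in cv2.boxPoints(((cx,cy),(w,h),a))]; print(np.round(bx,1))
# post top face
hue=im.astype(int); sat=hue.max(2)-hue.min(2); m2=np.zeros_like(g); m2[20:190,280:430]=((sat<14)&(g>100)&(g<150))[20:190,280:430]
k2=max(cv2.findContours(m2,cv2.RETR_EXTERNAL,cv2.CHAIN_APPROX_NONE)[0],key=cv2.contourArea); r=cv2.minAreaRect(k2); print("face",r, onz(C,r[0],112).round(1)); print(np.round([onz(C,q,112)[:2] for q in cv2.boxPoints(r)],1))
a_=cv2.resize(im[30:190,290:430],None,fx=3.5,fy=3.5,interpolation=cv2.INTER_CUBIC); b_=cv2.resize(im[210:300,270:370],None,fx=3,fy=3,interpolation=cv2.INTER_CUBIC)
o=np.zeros((560,790,3),np.uint8); o[:a_.shape[0],:490]=a_; o[:270,490:790]=b_
# gamma on well
w_=im[70:142,325:398].astype(float); w_=np.clip(w_*2.2,0,255).astype(np.uint8); w_=cv2.resize(w_,(288,288),interpolation=cv2.INTER_CUBIC); o[272:,495:783]=w_
cv2.imwrite("pics/c2.png",o)
E
```

```text
tip pred [324.66218717 229.05871602] thread [324.69241925 237.82442815] collar low [324.87016123 289.39390438] knobtop [325.06492877 345.9694272 ]
((362.8609619140625, 104.94877624511719), (65.86197662353516, 43.09314727783203), 65.224853515625) ((362.6275329589844, 105.1462631225586), (43.97505569458008, 68.07280731201172), 160.18417358398438) 2323.5
[590.7 111.6 109.3] [1.5 0.9 1.4] [591.1 112.8 112. ]
[[571.3 133.1 112. ]
 [601.3 137.1 112. ]
 [611.5  91.9 112. ]
 [580.3  87.1 112. ]]
face ((340.52056884765625, 58.15156555175781), (23.880329132080078, 83.17288208007812), 63.11306381225586) [583.4 147.4 112. ]
[[552.9 150.5]
 [609.3 159.4]
 [613.5 144.4]
 [556.3 134.9]]
```

View pics/c2.png

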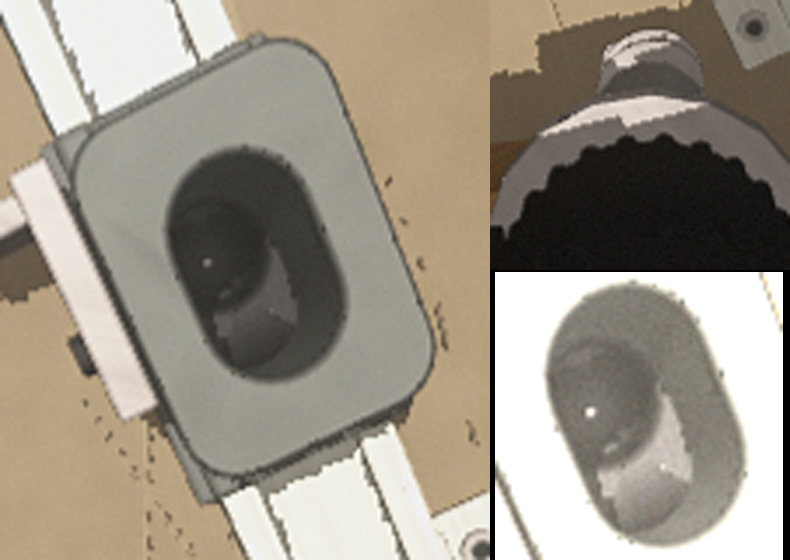

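Crop: the nut's countersink shows in the well, centred near image px (351,103). The bolt tip sits on the predicted axis, so it is upright.

```bash
python3 - <<'E'
from h import *
p=np.load("w2.npy"); C=cam("wrist",dict(eef_pos=p[:3],ee_rot=p[3:]))
N=onz(C,(350.9,102.75),34); W=np.array([590.6,112.0]); d=np.array([np.cos(np.radians(100.3)),np.sin(np.radians(100.3))]); n=np.array([d[1],-d[0]])
print(N, "along y",(N[:2]-W)@d,"across",(N[:2]-W)@n)
# well axis long direction from top pic contour
im=cv2.imread("pics/top0.png"); g=cv2.cvtColor(im,cv2.COLOR_BGR2GRAY);m=np.zeros_like(g);m[205:238,272:308]=(g[205:238,272:308]<85)
k=max(cv2.findContours(m,cv2.RETR_EXTERNAL,cv2.CHAIN_APPROX_NONE)[0],key=len); print(cv2.minAreaRect(k)[:2], onz(cam("top"),cv2.minAreaRect(k)[0],112))
E
```

```text
[589.47536538 119.35268333  34.        ] along y 7.435282282094035 across 0.20816489600778046
((289.76922607421875, 220.34616088867188), (14.316478729248047, 21.768890380859375)) [591.33782941 111.5341755  112.        ]
```

Request:
servo_tool:
  deltas:
    - [[0.238,0.062,0],[0,0,0],0]
    - [[0.238,0.062,0],[0,0,0],0]
    - [[0,0,0],[0,0,0.09],0]
    - [[0,0,0],[0,0,0.09],0]
    - [[0,0,0],[0,0,0.09],0]
    - [[0,0,0],[0,0,0.09],0]
    - [[0,0,0],[0,0,0],0]
    - [[0,0,0],[0,0,0],0]

```text
time_s: 4.8
eef_pos: [589.8, 117.4, 246.5]
ee_rot: [0.0, 0.934, 0.358, 0.0]
force: [0.6, 0.6, -3.3]
grip_width: 0.499
grip_force: 63.3
```

```bash
cat > st.py <<'E'
from h import *
s=telemetry.sense(); q=s["ee_rot"]; R=Ro.from_quat([q[1],q[2],q[3],q[0]]).as_matrix()
print("t",s["time_s"],"pos",s["eef_pos"].round(1),"tip",(s["eef_pos"]+117*R[:,2]).round(1),"yawx",np.degrees(np.arctan2(R[1,0],R[0,0])).round(1),"tilt",R[:2,2].round(4),"j6",s["joints"][5].round(3))
print("F",s["force"].round(1),"M",s["wrist_torque"].round(2),"g",s["grip_width"].round(3),s["grip_force"].round(1))
e=R.T@(np.array([589.6,119,0])-s["eef_pos"]); print("to nut in tool xy units",(e[:2]/200).round(4))
E
python3 st.py
```

```text
t 4.8 pos [589.8 117.4 246.5] tip [589.8 117.4 129.5] yawx 42.0 tilt [ 0.0001 -0.0001] j6 0.84Traceback (most recent call last):
  File "st.py", line 4, in <module>
    print("F",s["force"].round(1),"M",s["wrist_torque"].round(2),"g",s["grip_width"].round(3),s["grip_force"].round(1))
                                                                     ^^^^^^^^^^^^^^^^^^^^^
AttributeError: 'float' object has no attribute 'round'
```

Request:
servo_tool:
  deltas:
    - [[0.005,-0.005,0.1],[0,0,0],0]
    - [[0,0,0.06],[0,0,0],0]
    - [[0,0,0.06],[0,0,0],0]
    - [[0,0,0.06],[0,0,0],0]
    - [[0,0,0.06],[0,0,0],0]
    - [[0,0,0.06],[0,0,0],0]
    - [[0,0,0.03],[0,0,0],0]
    - [[0,0,0],[0,0,0],0]

```text
time_s: 5.6
eef_pos: [589.6, 119.6, 159.3]
ee_rot: [-0.0, 0.934, 0.357, -0.001]
force: [-0.7, -0.4, -3.1]
grip_width: 0.503
grip_force: 63.4
```

```bash
sed -i 's/,"g".*/)/' st.py; python3 st.py
```

```text
t 5.6 pos [589.6 119.6 159.3] tip [589.4 119.6  42.3] yawx 41.8 tilt [-0.0016  0.    ] j6 0.847
F [-0.7 -0.4 -3.1] M [ 0.01 -0.   -0.  ]
to nut in tool xy units [-0.0009  0.0032]
```

Free in the well, with no lateral force. I'm lowering slowly onto the nut.

Request:
servo_tool:
  deltas:
    - [[0,0,0.02],[0,0,0],0]
    - [[0,0,0.02],[0,0,0],0]
    - [[0,0,0.02],[0,0,0],0]
    - [[0,0,0],[0,0,0],0]

```text
time_s: 6.0
eef_pos: [589.7, 119.6, 147.7]
ee_rot: [-0.0, 0.934, 0.357, -0.0]
force: [-0.6, -0.7, -3.8]
grip_width: 0.501
grip_force: 63.4
```

Request:
servo_tool:
  deltas:
    - [[0,0,0.01],[0,0,0],0]
    - [[0,0,0.01],[0,0,0],0]
    - [[0,0,0],[0,0,0],0]

```text
time_s: 6.3
eef_pos: [589.8, 119.6, 144.0]
ee_rot: [-0.0, 0.934, 0.357, -0.0]
force: [0.0, 0.4, -3.8]
grip_width: 0.5
grip_force: 63.4
```

```bash
python3 st.py
```

```text
t 6.3 pos [589.8 119.6 144. ] tip [589.7 119.6  27. ] yawx 41.8 tilt [-0.0004 -0.    ] j6 0.847
F [ 0.   0.4 -3.8] M [ 0.04 -0.02  0.02]
to nut in tool xy units [-0.0025  0.0017]
```

Request:
servo_tool:
  deltas:
    - [[0,0,0.008],[0,0,0],0]
    - [[0,0,0.008],[0,0,0],0]
    - [[0,0,0.008],[0,0,0],0]
    - [[0,0,0],[0,0,0],0]

```text
time_s: 6.7
eef_pos: [589.8, 119.6, 139.2]
ee_rot: [-0.0, 0.934, 0.357, -0.0]
force: [1.4, 0.1, -4.2]
grip_width: 0.497
grip_force: 63.4
```

Request:
servo_tool:
  deltas:
    - [[0,0,0.005],[0,0,0],0]
    - [[0,0,0.005],[0,0,0],0]
    - [[0,0,0],[0,0,0],0]

```text
time_s: 7.0
eef_pos: [589.9, 119.6, 137.4]
ee_rot: [-0.0, 0.934, 0.357, -0.0]
force: [0.4, 0.1, -3.5]
grip_width: 0.499
grip_force: 63.4
```

```bash
python3 st.py
```

```text
t 7.0 pos [589.9 119.6 137.4] tip [589.9 119.6  20.4] yawx 41.8 tilt [-0.0001 -0.    ] j6 0.847
F [ 0.4  0.1 -3.5] M [-0.01 -0.02  0.  ]
to nut in tool xy units [-0.003   0.0012]
```

Request:
servo_tool:
  deltas:
    - [[0,0,0.005],[0,0,0],0]
    - [[0,0,0.005],[0,0,0],0]
    - [[0,0,0],[0,0,0],0]

```text
time_s: 7.3
eef_pos: [590.4, 119.7, 136.9]
ee_rot: [0.0, 0.934, 0.357, 0.001]
force: [-2.7, 0.1, 6.7]
grip_width: 0.5
grip_force: 64.7
```

Request:
servo_tool:
  deltas:
    - [[0,0,0.005],[0,0,0],0]
    - [[0,0,0.005],[0,0,0],0]
    - [[0,0,0],[0,0,0],0]

```text
time_s: 7.6
eef_pos: [590.9, 119.7, 136.7]
ee_rot: [0.001, 0.934, 0.357, 0.002]
force: [-4.3, 0.1, 17.3]
grip_width: 0.502
grip_force: 65.8
```

```bash
python3 st.py
```

```text
t 7.6 pos [590.9 119.7 136.7] tip [591.5 119.6  19.7] yawx 41.8 tilt [ 0.0044 -0.    ] j6 0.847
F [-4.3  0.1 17.3] M [-0.05  1.17  0.04]
to nut in tool xy units [-0.0094 -0.0041]
```

Thread contact at tip height about 20 mm. I'm lifting just clear and turning back about 68° without load, so the starts pass.

Request:
servo_tool:
  deltas:
    - [[0,0,-0.04],[0,0,0],0]
    - [[0,0,0],[0,0,-0.094],0]
    - [[0,0,0],[0,0,-0.094],0]
    - [[0,0,0],[0,0,-0.094],0]
    - [[0,0,0],[0,0,-0.094],0]
    - [[0,0,0],[0,0,-0.094],0]
    - [[0,0,0],[0,0,-0.094],0]
    - [[0,0,0],[0,0,-0.094],0]

```text
time_s: 8.4
eef_pos: [589.8, 119.6, 141.3]
ee_rot: [-0.0, 0.634, 0.774, -0.0]
force: [0.1, -0.4, -3.5]
grip_width: 0.499
grip_force: 63.5
```

Request:
servo_tool:
  deltas:
    - [[0,0,0],[0,0,-0.094],0]
    - [[0,0,0],[0,0,0],0]
    - [[0,0,0.01],[0,0,0],0]
    - [[0,0,0.01],[0,0,0],0]
    - [[0,0,0],[0,0,0],0]

```text
time_s: 8.9
eef_pos: [589.8, 119.5, 137.1]
ee_rot: [-0.0, 0.578, 0.816, -0.0]
force: [-0.0, -0.6, -4.5]
grip_width: 0.499
grip_force: 63.4
```

```bash
python3 st.py
```

```text
t 8.9 pos [589.8 119.5 137.1] tip [589.7 119.5  20.1] yawx 109.4 tilt [-0.0006 -0.0001] j6 -0.333
F [-0.  -0.6 -4.5] M [-0.03 -0.09  0.04]
to nut in tool xy units [-0.0023 -0.0013]
```

Request:
servo_tool:
  deltas:
    - [[0,0,0.007],[0,0,0],0]
    - [[0,0,0.007],[0,0,0],0]
    - [[0,0,0],[0,0,0],0]

```text
time_s: 9.2
eef_pos: [589.8, 119.7, 134.4]
ee_rot: [-0.0, 0.577, 0.816, -0.0]
force: [-0.8, -0.3, -3.6]
grip_width: 0.499
grip_force: 63.4
```

Request:
servo_tool:
  deltas:
    - [[0,0,0.005],[0,0,0],0]
    - [[0,0,0.005],[0,0,0],0]
    - [[0,0,0],[0,0,0],0]

```text
time_s: 9.5
eef_pos: [589.8, 119.6, 132.6]
ee_rot: [-0.0, 0.577, 0.817, -0.0]
force: [0.2, -0.6, -3.4]
grip_width: 0.499
grip_force: 63.4
```

```bash
python3 st.py
```

```text
t 9.5 pos [589.8 119.6 132.6] tip [589.8 119.6  15.6] yawx 109.5 tilt [-0.0002  0.    ] j6 -0.334
F [ 0.2 -0.6 -3.4] M [-0.    0.03  0.01]
to nut in tool xy units [-0.0026 -0.002 ]
```

Request:
servo_tool:
  deltas:
    - [[0,0,0.005],[0,0,0],0]
    - [[0,0,0.005],[0,0,0],0]
    - [[0,0,0],[0,0,0],0]

```text
time_s: 9.8
eef_pos: [590.0, 119.6, 131.0]
ee_rot: [0.0, 0.577, 0.817, 0.0]
force: [-1.4, 0.4, 0.0]
grip_width: 0.498
grip_force: 63.8
```

```bash
python3 st.py
```

```text
t 9.8 pos [590.  119.6 131. ] tip [590.  119.6  14. ] yawx 109.5 tilt [ 0.0004 -0.    ] j6 -0.335
F [-1.4  0.4  0. ] M [-0.01  0.17 -0.01]
to nut in tool xy units [-0.0019 -0.003 ]
```

Light contact at tip 14. Turning clockwise, following the pitch (0.47 mm per 8.46°).

Request:
servo_tool:
  deltas:
    - [[0,0,0.0024],[0,0,0.094],0]
    - [[0,0,0.0024],[0,0,0.094],0]
    - [[0,0,0.0024],[0,0,0.094],0]
    - [[0,0,0.0024],[0,0,0.094],0]
    - [[0,0,0],[0,0,0],0]

```text
time_s: 10.3
eef_pos: [590.1, 119.6, 129.1]
ee_rot: [0.0, 0.79, 0.613, 0.0]
force: [0.0, -0.8, -0.5]
grip_width: 0.499
grip_force: 63.7
```

```bash
python3 st.py
```

```text
t 10.3 pos [590.1 119.6 129.1] tip [590.3 119.6  12.1] yawx 75.6 tilt [0.0009 0.0001] j6 0.257
F [ 0.  -0.8 -0.5] M [ 0.04 -0.04 -0.04]
to nut in tool xy units [-0.0039 -0.0024]
```

Request:
servo_tool:
  deltas:
    - [[0,0,0.0024],[0,0,0.094],0]
    - [[0,0,0.0024],[0,0,0.094],0]
    - [[0,0,0.0024],[0,0,0.094],0]
    - [[0,0,0.0024],[0,0,0.094],0]
    - [[0,0,0],[0,0,0],0]

```text
time_s: 10.8
eef_pos: [590.1, 119.5, 127.2]
ee_rot: [0.0, 0.934, 0.358, 0.0]
force: [0.2, -0.5, 0.9]
grip_width: 0.501
grip_force: 63.7
```

```bash
python3 st.py
```

```text
t 10.8 pos [590.1 119.5 127.2] tip [590.2 119.5  10.2] yawx 41.9 tilt [ 0.0007 -0.0001] j6 0.844
F [ 0.2 -0.5  0.9] M [-0.14  0.11 -0.03]
to nut in tool xy units [-0.004  -0.0001]
```

Request:
servo_tool:
  deltas:
    - [[0,0,0.0024],[0,0,0.094],0]
    - [[0,0,0.0024],[0,0,0.094],0]
    - [[0,0,0.0024],[0,0,0.094],0]
    - [[0,0,0.0024],[0,0,0.094],0]
    - [[0,0,0],[0,0,0],0]

```text
time_s: 11.3
eef_pos: [590.0, 119.5, 125.3]
ee_rot: [0.0, 0.997, 0.072, 0.0]
force: [-1.1, -0.9, 2.5]
grip_width: 0.5
grip_force: 63.9
```

```bash
python3 st.py
```

```text
t 11.3 pos [590.  119.5 125.3] tip [590.1 119.5   8.3] yawx 8.2 tilt [ 0.0006 -0.0001] j6 1.433
F [-1.1 -0.9  2.5] M [-0.15  0.22  0.  ]
to nut in tool xy units [-0.0029  0.0022]
```

Request:
servo_tool:
  deltas:
    - [[0,0,0.0024],[0,0,0.094],0]
    - [[0,0,0.001],[0,0,0.08],0]
    - [[0,0,0],[0,0,0],0]

```text
time_s: 11.6
eef_pos: [590.7, 119.3, 125.1]
ee_rot: [0.0, 0.998, -0.064, 0.001]
force: [1.0, -1.5, 6.5]
grip_width: 0.5
grip_force: 64.2
```

```bash
python3 st.py
```

```text
t 11.6 pos [590.7 119.3 125.1] tip [590.9 119.2   8.1] yawx -7.3 tilt [ 0.0023 -0.0005] j6 1.704
F [ 1.  -1.5  6.5] M [-0.5  -0.05 -0.03]
to nut in tool xy units [-0.0066  0.0018]
```

Request:
servo_tool:
  deltas:
    - [[0,0,0],[0,0,0.08],0]
    - [[0,0,0],[0,0,0.08],0]
    - [[0,0,0],[0,0,0],0]

```text
time_s: 11.9
eef_pos: [590.4, 119.1, 125.1]
ee_rot: [0.0, 0.982, -0.189, 0.001]
force: [-0.2, -3.1, 5.1]
grip_width: 0.503
grip_force: 64.3
```

```bash
python3 st.py
```

```text
t 11.9 pos [590.4 119.1 125.1] tip [590.6 119.    8.1] yawx -21.7 tilt [ 0.0016 -0.0009] j6 1.956
F [-0.2 -3.1  5.1] M [-0.72  0.19 -0.28]
to nut in tool xy units [-0.0046  0.002 ]
```

Request:
servo_tool:
  deltas:
    - [[0,0,0],[0,0,0.06],0]
    - [[0,0,0],[0,0,0.06],0]
    - [[0,0,0],[0,0,0],0]

```text
time_s: 12.2
eef_pos: [590.2, 119.3, 125.1]
ee_rot: [0.0, 0.96, -0.279, 0.001]
force: [-0.6, -3.0, 6.9]
grip_width: 0.496
grip_force: 64.4
```

```bash
python3 st.py
```

```text
t 12.2 pos [590.2 119.3 125.1] tip [590.3 119.1   8.1] yawx -32.4 tilt [ 0.001  -0.0011] j6 2.142
F [-0.6 -3.   6.9] M [-0.66  0.42  0.09]
to nut in tool xy units [-0.0025  0.0023]
```

Request:
servo_tool:
  deltas:
    - [[0,0,0],[0,0,0.07],0]
    - [[0,0,0],[0,0,0.07],0]

```text
time_s: 12.4
eef_pos: [590.4, 118.9, 125.0]
ee_rot: [0.001, 0.924, -0.383, 0.001]
force: [-0.1, -3.2, 5.3]
grip_width: 0.495
grip_force: 64.3
```

```bash
python3 st.py
```

```text
t 12.4 pos [590.4 118.9 125. ] tip [590.6 118.6   8. ] yawx -45.0 tilt [ 0.0017 -0.0023] j6 2.363
F [-0.1 -3.2  5.3] M [-0.67  0.13 -1.31]
to nut in tool xy units [-0.0051  0.0021]
```

Request:
servo_tool:
  deltas:
    - [[0,0,0],[0,0,0.07],0]
    - [[0,0,0],[0,0,0.07],0]

```text
time_s: 12.6
eef_pos: [590.6, 118.2, 125.0]
ee_rot: [0.001, 0.876, -0.482, 0.002]
force: [-7.5, 1.8, 4.0]
grip_width: 0.5
grip_force: 64.1
```

```bash
python3 st.py
```

```text
t 12.6 pos [590.6 118.2 125. ] tip [590.8 117.8   8. ] yawx -57.6 tilt [ 0.002  -0.0033] j6 2.583
F [-7.5  1.8  4. ] M [1.01 1.62 1.4 ]
to nut in tool xy units [-0.0086  0.002 ]
```

Request:
servo_tool:
  deltas:
    - [[0,0,0],[0,0,0],0]
    - [[0,0,0],[0,0,0],0]

```text
time_s: 12.8
eef_pos: [590.4, 118.6, 124.9]
ee_rot: [0.0, 0.876, -0.482, 0.001]
force: [0.2, -5.4, 5.0]
grip_width: 0.496
grip_force: 64.4
```

```bash
python3 st.py; python3 - <<'E'
from h import *
s=telemetry.sense(); im=optics.capture("wrist"); im2=optics.capture("scene")
o=np.zeros((480,800,3),np.uint8); o[:,:480]=im[:,80:560]; o[:320,480:]=cv2.resize(im2[225:305,260:340],(320,320),interpolation=cv2.INTER_CUBIC); cv2.imwrite("pics/c3.png",o)
E
```

```text
t 12.8 pos [590.4 118.6 124.9] tip [590.5 118.5   7.9] yawx -57.7 tilt [ 0.0013 -0.0012] j6 2.582
F [ 0.2 -5.4  5. ] M [-1.    0.13 -0.98]
to nut in tool xy units [-0.0048  0.0025]
```

View pics/c3.png

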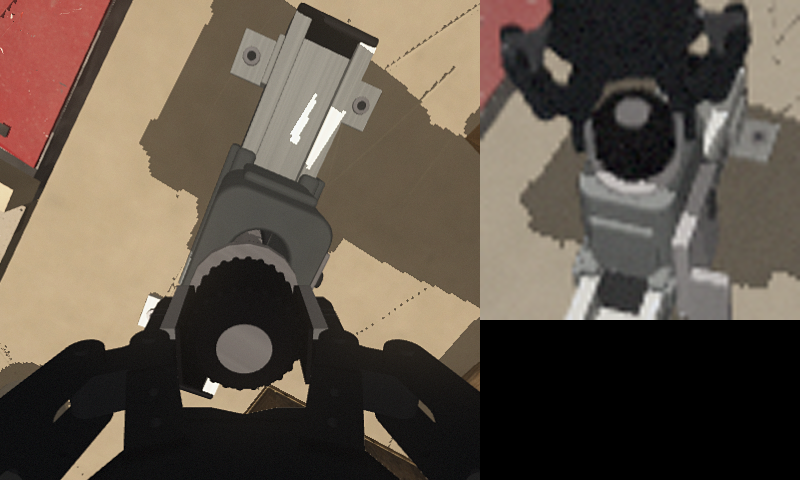

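Wrist and scene views: the collar sits flat on the post top, with the bolt toward the track's +y end as measured. I'll confirm tightness with a firmer grip and a small extra turn.

Request:
servo_tool:
  deltas:
    - [[0,0,0],[0,0,0],0]
    - [[0,0,0],[0,0,0.05],0]
    - [[0,0,0],[0,0,0.05],0]
    - [[0,0,0],[0,0,0],0]
    - [[0,0,0],[0,0,0],0]
  squeeze: 110

```text
time_s: 13.4
eef_pos: [590.1, 118.5, 125.1]
ee_rot: [0.001, 0.837, -0.547, 0.001]
force: [-3.0, -6.3, 8.2]
grip_width: 0.492
grip_force: 110.7
```

```bash
python3 st.py
```

```text
t 13.4 pos [590.1 118.5 125.1] tip [590.2 118.2   8.1] yawx -66.4 tilt [ 0.0007 -0.0027] j6 2.736
F [-3.  -6.3  8.2] M [-1.13  0.46  1.28]
to nut in tool xy units [-0.0048  0.001 ]
```

Request:
servo_tool:
  deltas:
    - [[0,0,0],[0,0,0],1]
    - [[0,0,0],[0,0,0],1]
    - [[0,0,0],[0,0,0],1]
    - [[0,0,0],[0,0,0],1]
    - [[0,0,0],[0,0,-0.09],1]
    - [[0,0,0],[0,0,-0.09],1]
    - [[0,0,0],[0,0,-0.09],1]
    - [[0,0,0],[0,0,-0.09],1]

```text
time_s: 14.2
eef_pos: [589.9, 119.7, 124.2]
ee_rot: [-0.0, 0.956, -0.295, -0.0]
force: [-0.1, 0.5, -0.2]
grip_width: 0.997
grip_force: 0.0
```

```bash
python3 st.py; python3 - <<'E'
from h import *
s=telemetry.sense(); im=optics.capture("wrist"); C=cam("wrist",s); g=cv2.cvtColor(im,cv2.COLOR_BGR2GRAY)
o=im.copy(); cv2.imwrite("pics/w4.png",o)
m=np.zeros_like(g); m[280:420,250:400]=(g[280:420,250:400]>70)
for k in cv2.findContours(m,cv2.RETR_EXTERNAL,cv2.CHAIN_APPROX_NONE)[0]:
    if cv2.contourArea(k)>600: r=cv2.minAreaRect(k); print(r,onz(C,r[0],158).round(1))
E
```

```text
t 14.2 pos [589.9 119.7 124.2] tip [589.9 119.7   7.2] yawx -34.3 tilt [-0.      0.0002] j6 2.175
F [-0.1  0.5 -0.2] M [ 0.01 -0.02 -0.01]
to nut in tool xy units [0.0009 0.0039]
((324.5, 347.5), (49.0, 55.0), 90.0) [588.8 120.7 158. ]
((324.5, 349.49993896484375), (148.99996948242188, 138.99996948242188), 0.0) [588.1 121.1 158. ]
```

View pics/w4.png

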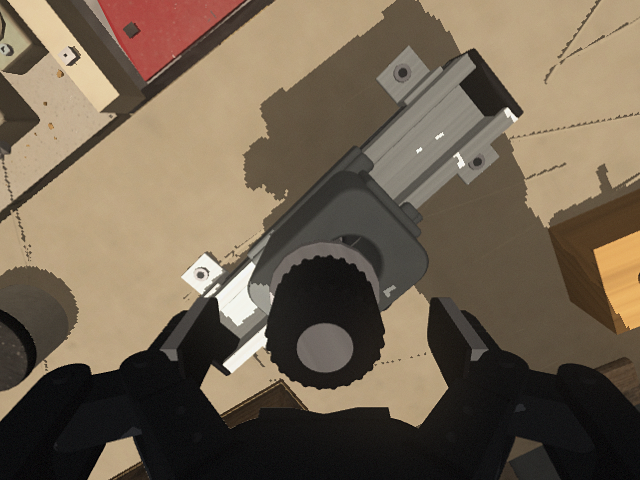

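Wrist view: released, the bolt stands upright, cap at (325,348), collar flat on the post. I'm regripping for a check of the tightening moment.

Request:
servo_tool:
  deltas:
    - [[0,0,-0.005],[0,0,-0.09],1]
    - [[0,0,0],[0,0,-0.09],1]
    - [[0,0,0],[0,0,-0.09],1]
    - [[0,0,0],[0,0,0],0]
    - [[0,0,0],[0,0,0],0]
    - [[0,0,0],[0,0,0],0]
    - [[0,0,0],[0,0,0],0]
    - [[0,0,0],[0,0,0],0]

```text
time_s: 15.05
eef_pos: [589.9, 119.5, 125.8]
ee_rot: [0.0, 0.996, -0.092, 0.0]
force: [-2.5, -1.3, 4.5]
grip_width: 0.487
grip_force: 111.4
```

```bash
python3 st.py
```

```text
t 15.05 pos [589.9 119.5 125.8] tip [589.9 119.5   8.8] yawx -10.5 tilt [ 0.0002 -0.0001] j6 1.76
F [-2.5 -1.3  4.5] M [-0.16  0.46 -0.21]
to nut in tool xy units [-0.0011  0.0029]
```

Request:
servo_tool:
  deltas:
    - [[0,0,0],[0,0,0.04],0]
    - [[0,0,0],[0,0,0],0]

```text
time_s: 15.25
eef_pos: [589.8, 119.5, 125.8]
ee_rot: [0.001, 0.993, -0.121, 0.0]
force: [-2.8, -2.0, 4.9]
grip_width: 0.485
grip_force: 111.8
```

```bash
python3 st.py
```

```text
t 15.25 pos [589.8 119.5 125.8] tip [589.9 119.3   8.8] yawx -13.9 tilt [ 0.0003 -0.0016] j6 1.82
F [-2.8 -2.   4.9] M [-0.17  0.47  1.93]
to nut in tool xy units [-0.001   0.0018]
```

Request:
servo_tool:
  deltas:
    - [[0,0,0],[0,0,0.04],0]
    - [[0,0,0],[0,0,0],0]

```text
time_s: 15.45
eef_pos: [589.8, 119.5, 125.8]
ee_rot: [0.001, 0.988, -0.152, 0.0]
force: [-3.5, -2.0, 5.7]
grip_width: 0.487
grip_force: 111.8
```

```bash
python3 st.py
```

```text
t 15.45 pos [589.8 119.5 125.8] tip [589.8 119.2   8.8] yawx -17.4 tilt [ 0.0002 -0.002 ] j6 1.882
F [-3.5 -2.   5.7] M [-0.26  0.44  2.41]
to nut in tool xy units [-0.0009  0.0013]
```

The moment rises sharply to 1.9 and then 2.4 N m, so the bolt is tight. Releasing and withdrawing straight up.

Request:
servo_tool:
  deltas:
    - [[0,0,0],[0,0,0],1]
    - [[0,0,0],[0,0,0],1]
    - [[0,0,0],[0,0,0],1]
    - [[0,0,0],[0,0,0],1]
    - [[0,0,-0.1],[0,0,0],1]
    - [[0,0,-0.2],[0,0,0],1]
    - [[0,0,-0.2],[0,0,0],1]
    - [[0,0,0],[0,0,0],1]

```text
time_s: 16.25
eef_pos: [591.8, 119.7, 231.1]
ee_rot: [-0.001, 0.988, -0.153, 0.005]
force: [-0.4, 0.9, 1.0]
grip_width: 1.002
grip_force: 0.0
```

```bash
python3 st.py; python3 - <<'E'
from h import *
im=optics.capture("wrist"); im2=optics.capture("scene")
o=np.zeros((480,800,3),np.uint8); o[:,:480]=im[:,80:560]; o[:320,480:]=cv2.resize(im2[200:300,250:350],(320,320),interpolation=cv2.INTER_CUBIC); cv2.imwrite("pics/c5.png",o)
E
```

```text
t 16.25 pos [591.8 119.7 231.1] tip [593.  119.7 114.1] yawx -17.6 tilt [0.0103 0.0002] j6 1.884
F [-0.4  0.9  1. ] M [ 0.   -0.01  0.06]
to nut in tool xy units [-0.0209  0.0105]
```

View pics/c5.png

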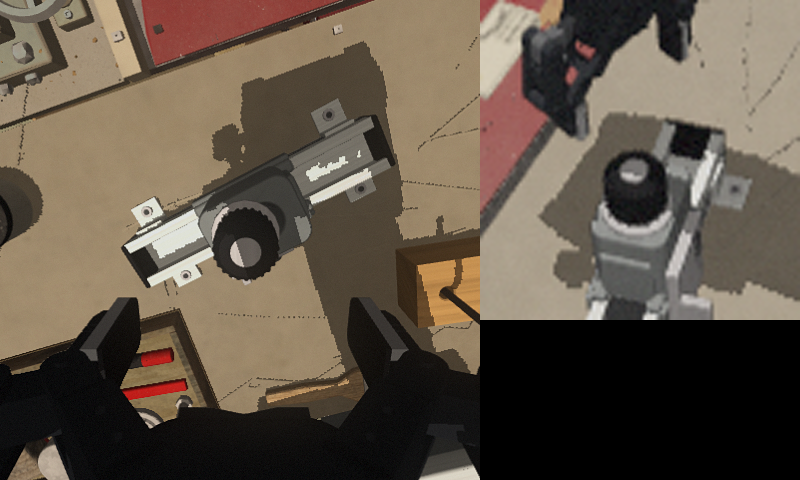

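The last picture shows the bolt upright, its collar flat on the post and the gripper clear above. Handing in.

```bash
python3 -c "
from rig import ctrl; print(ctrl.finish_job())"
```

```text
the job is handed in; nothing more can be done
None
```

The clamp bolt is screwed home in the T-nut: its collar is tight on the post (turning moment rose to 2.4 N m), it stands upright with the gripper clear, and I handed the job in at about 16 s.

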